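# Load the setting jig and start its clamp screw

### The arm

A 7-joint arm with a two-finger parallel gripper is mounted at the origin on the work surface. World frame = base frame: x ahead of the robot, y to its left, z up, the work surface at z = 0. Lengths are in m, angles in rad, forces in N, time in s.
With the tool pointing down it reaches from about 0.35 to 0.9 m from the base axis. Payload 19.9 kg.
Tool frame: the origin (TCP) lies between the finger pads; the fingertips stand 19 mm ahead of it and the grasp point (between the pads) is the TCP; z points along the fingers, y is the direction in which the jaws open and shut (so a half turn about z gives the same grasp; the last joint's range is limited). The gripper opens to 94 mm and grips with 3 to 60 N. Pads are 16 mm wide; open, the fingers measure 119 mm over their backs; the gripper's body (75 mm by 177 mm) begins 78 mm behind the grasp point.
Start: joints at [1.137, 0.417, -0.01, 1.614, 0.005, 1.111, -0.053], TCP at [0.239, -0.577, 0.224] pointing down, gripper open.
Joint ranges: [-2.81, 2.81], [-0.39, 2.02], [-1.27, 1.25], [0.06, 2.57], [-1.19, 4.33], [0.19, 2], [-2.82, 2.82]. Speed limits (rad/s): [1.89, 1.89, 2.39, 2.39, 3.01, 3.01, 3.01].

### API

Orientations are given as a 3x3 rotation matrix whose columns are the frame's x, y, z axes.
In Python, from rig import robot gives the robot as it stands. Calls block until the motion is done:
- robot.move_ptp(position, orientation): joint-space move of the TCP to a pose.
- robot.move_linear(position, velocity=0.15, frame=None, threshold=None): straight line of the TCP; frame=None keeps the orientation; velocity is the mean speed in m/s. With threshold (N) it stops when the force on the tool has changed by that much, and returns True; else False.
- robot.goto_joints(angles): joint-space move.
- robot.gripper_to(opening): finger opening in m; the grip force is fixed at half the most; returns when the fingers have stopped.
- robot.pause(seconds).
- robot.ik(position, orientation): joint angles nearest the present ones, or None.
- robot.get_state(): the state.
- robot.grab_frame(name): name is "side" or "top"; returns the picture (400x640x3 uint8, red, green, blue); there is no depth.
- robot.camera_info(name): a dict with "fx", "fy", "cx", "cy" (pixels), "dist" ([k1, k2, p1, p2, k3] as OpenCV has them; the pictures are not rectified), "rvec" (rotation vector, rad) and "tvec" (3), from world to camera coordinates, as OpenCV has them. Camera axes: x right, y down, z forward; pixel columns grow to the right and rows downward; lengths in m; the calibration is good to about 2 mm. A picture is of the moment at which its call begins. camera_info takes no time and is no camera call.
A pose or a line that the arm cannot do raises robot.PlanningError and nothing moves.
- robot.sign_off(): hands the job in, once; it reports no verdict.
The state is a dict: "time": time; "qpos": joint angles; "joint_vel": joint speeds; "effort": joint torques, N m; "ee_pos": TCP position; "tool_rot": TCP orientation; "force": force on the tool from outside, world axes, zero at the start; "moment": the same for the moment, N m; "opening": finger opening in m.
Only numpy, scipy, OpenCV 4.12 (cv2) and the standard library are available. Lean on these libraries where they do the work, as an engineer would, in place of code of your own. Each camera call takes 0.05 s, during which the arm holds its last target.

### The job

Load the wooden jig with the two stone blanks: first put the round blank flat into the pocket next to the clamp screw, then the square blank flat into the other pocket, and let go of each. Then start the clamp screw by its crank: turn it backward (anticlockwise from above) until you feel or see it drop into its thread, then turn it forward (clockwise) one full turn. Leave the other things on the table where they are, and finish while still gripping the crank's black handle sleeve, holding the screw there.

Things in the scene. Friction and masses are not known exactly. Their poses are not given: they have to be found in the camera images.
- jig: wooden jig, a board 96 x 234 x 6 mm fixed on the table; origin on its underside, x across it, y along it towards the clamp screw. Along y: outer pocket at -88 mm, the pocket next to the screw at -18, a steel wedge block at 24 (50 x 22 mm, top 24 mm above the table), nut and screw at 77
- pocket_1 (a point): centre of the floor of the pocket next to the clamp screw; axes as the jig's. Both pockets are 44 x 44 mm inside, square to the jig, floor 6 mm above the table, walls 6 mm thick with tops 18 mm above the table
- pocket_2 (a point): centre of the floor of the outer pocket, the one away from the screw, same size; axes as the jig's
- screw_axis (a point): point on the upright axis of the clamp screw, at the top of its fixed steel nut (52 mm across), 34 mm above the table; axes as the jig's. Above it the steel crank arm, 8 mm thick, reaches out 54 mm; its top is 55 to 59 mm above the table before the drop, never higher. At its end an upright steel pin with a cap, up to 111 mm, carries the sleeve
- sleeve: the crank's black handle sleeve, origin at its centre: an upright cylinder 18 mm across, 28 mm tall, 45 mm from the screw axis, about 77 mm above the table at the start. It spins freely on its pin, so the gripper need not turn with it, and floats on a weak spring: held at one height it lets the screw rise 4 mm or sink 13 mm. It goes round on a 45 mm circle under about 1.2 N
- screw (a joint): turning angle of the clamp screw (rad), about 0 with the crank along the jig's +y, growing anticlockwise seen from above (backward, unscrewing). At the start the crank points within 0.5 rad of the jig's +y
- screw_height (a joint): height of the clamp screw (m). Right-hand thread, 6 mm per turn. Not yet started, the screw rests on the thread's top turn between 0 and -3.5 mm and rises slowly as it is turned backward; 0.8 to 3.6 rad back from the start it falls off the thread's end by 6 mm, to about -6 mm. Turned forward from there it sinks 6 mm per turn; turned further back it climbs again
- round_blank: round marble blank, an upright cylinder 40 mm across and 34 mm tall; origin at the centre of its underside
- square_blank: square marble blank 40 x 40 x 34 mm tall; origin at the centre of its underside, x and y along its sides
- tile: bystander: white tile 70 x 70 x 9 mm lying flat; origin at the centre of its underside
- offcut: bystander: wood offcut 35 x 120 x 18 mm lying flat; origin at the centre of its underside
- ring_mould: bystander: black rubber ring 90 mm across, 18 mm tall; origin at the centre of its underside
- paint_brush: bystander: brush lying flat; origin under its middle
- mallet: bystander: hammer lying flat; origin under its middle
- tessera_jar: bystander: closed jar 64 mm across, 80 mm tall; origin at the centre of its underside
- pigment_tin: bystander: tin 100 mm across, 100 mm tall; origin at the centre of its underside
Not all that is in view belongs to the job. What is shaped like the square_blank but green or turquoise is not meant. What is shaped like the round_blank but purple is not meant.

How it is judged:
By the outcome, as a careful person would: the job done as asked, in the order asked, and still so for the second after the job is handed in, while the arm keeps its last pose, push and grip.
It also fails if it takes over 72 s, if anything falls off the work surface, if the arm or the gripper's body presses on something with over 40 N, if the wrist force passes 120 N, or if a joint passes its speed limit or range.

## Working session

There is one attempt and no reset: what is moved stays moved. The work goes in short steps, each a Python script; the robot and the scene stay as the last script left them, time stands still between calls to the robot, and variables do not carry over. Pictures are saved under pics/ and viewed, and the job is handed in when it is done.

```bash
ls; mkdir -p pics; python3 - <<'E'
from rig import robot
import cv2
for n in("side","top"):
    f=robot.grab_frame(n); cv2.imwrite(f"pics/{n}0.png",f[:,:,::-1])
    print(n,robot.camera_info(n))
s=robot.get_state();print(s["time"],s["ee_pos"],s["tool_rot"],s["opening"],s["force"])
E
```

```text
pics
side {'fx': 448.8580315644641, 'fy': 448.8580315644641, 'cx': 319.2812859554484, 'cy': 199.59788981014032, 'dist': array([0.01974901, 0.        , 0.        , 0.        , 0.        ]), 'rvec': array([ 2.24810448, -0.3280387 ,  0.12652213]), 'tvec': array([-0.58338567,  0.12603803,  1.38151371])}
top {'fx': 502.7791937489618, 'fy': 502.7791937489618, 'cx': 321.60720949856903, 'cy': 206.54481534845286, 'dist': array([-0.0355627,  0.       ,  0.       ,  0.       ,  0.       ]), 'rvec': array([ 2.16440817, -2.151007  ,  0.15100917]), 'tvec': array([-0.10080881,  0.56577116,  1.48782167])}
0.1 [ 0.23911742 -0.5771202   0.22389656] [[ 9.23832468e-01  3.82796739e-01 -4.77519864e-04]
 [ 3.82797031e-01 -9.23831950e-01  9.80027426e-04]
 [-6.59968044e-05 -1.08817434e-03 -9.99999406e-01]] 0.09402412968516863 [0.19768239 0.53217658 0.5839328 ]
```

View pics/side0.png

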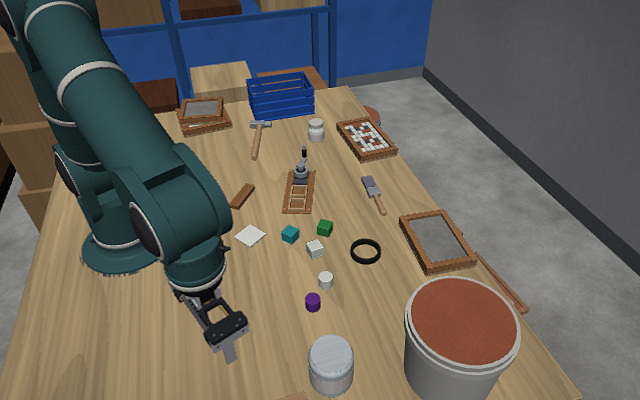

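View pics/top0.png

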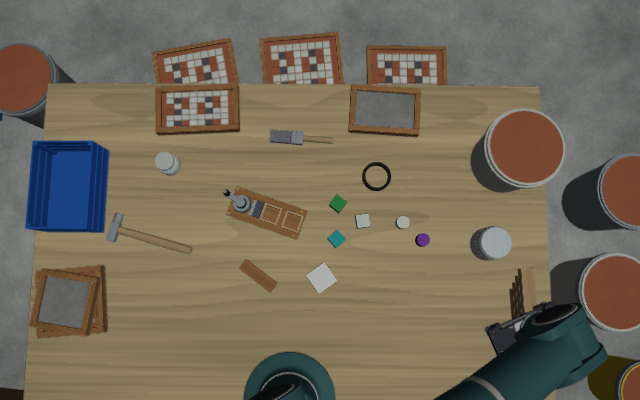

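Side view: the white square blank is at (315,249), the white round one at (326,280), and the jig at (299,190). Top view: square (362,221), round (403,222), jig (265,212) with the crank at (228,193). Lookalikes in the top view are green (338,203), turquoise (336,239) and purple (423,240). The white ones fit the marble description. I'll confirm that in enlarged crops.

```bash
cat > h.py <<'E'
import numpy as np, cv2
from rig import robot
def cam(n):
    c=robot.camera_info(n); K=np.array([[c["fx"],0,c["cx"]],[0,c["fy"],c["cy"]],[0,0,1.]])
    return K,np.array(c["dist"]),np.array(c["rvec"]),np.array(c["tvec"])
def ray(n,uv):
    K,d,r,t=cam(n); R=cv2.Rodrigues(r)[0]
    p=cv2.undistortPoints(np.array(uv,float).reshape(-1,1,2),K,d).reshape(-1,2)
    return -R.T@t,(np.c_[p,np.ones(len(p))])@R
def onz(n,uv,z):
    o,d=ray(n,uv); return o+d*((z-o[2])/d[:,2])[:,None]
def tri(uvs,uvt):
    A=[];b=[];A=np.zeros((3,3));bb=np.zeros(3)
    for n,uv in(("side",uvs),("top",uvt)):
        o,d=ray(n,[uv]);d=d[0]/np.linalg.norm(d[0]);P=np.eye(3)-np.outer(d,d);A+=P;bb+=P@o
    return np.linalg.solve(A,bb)
def proj(n,P):
    K,d,r,t=cam(n); return cv2.projectPoints(np.array(P,float).reshape(-1,1,3),r,t,K,d)[0].reshape(-1,2)
E
python3 - <<'E'
import cv2,numpy as np
def crop(n,x0,y0,w,h,s):
    i=cv2.imread(f"pics/{n}0.png")[y0:y0+h,x0:x0+w]
    return cv2.resize(i,None,fx=s,fy=s,interpolation=cv2.INTER_NEAREST)
cv2.imwrite("pics/cropT.png",crop("top",210,170,230,90,3.4) if 0 else crop("top",210,175,228,90,3))
cv2.imwrite("pics/cropJ.png",np.vstack([crop("top",215,180,100,65,7),crop("side",270,140,100,0,7)]) if 0 else crop("top",215,180,100,65,7))
cv2.imwrite("pics/cropS.png",crop("side",275,140,80,75,8)[:600])
cv2.imwrite("pics/cropB.png",crop("side",270,210,100,110,5))
E
```

```text
(no output)
```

View pics/cropT.png

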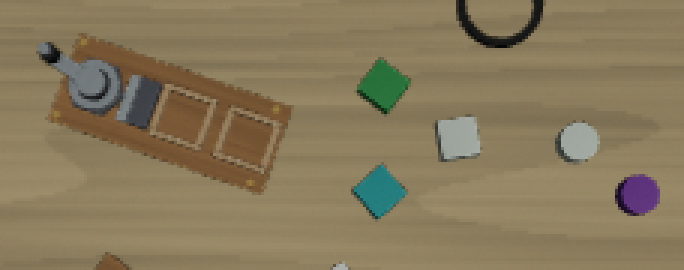

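View pics/cropJ.png

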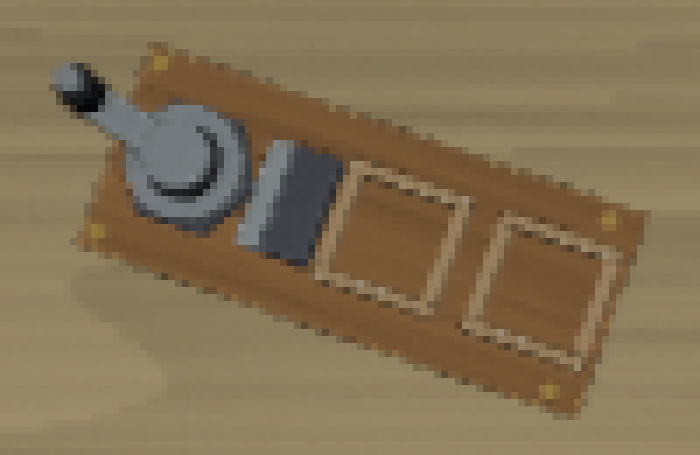

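View pics/cropS.png

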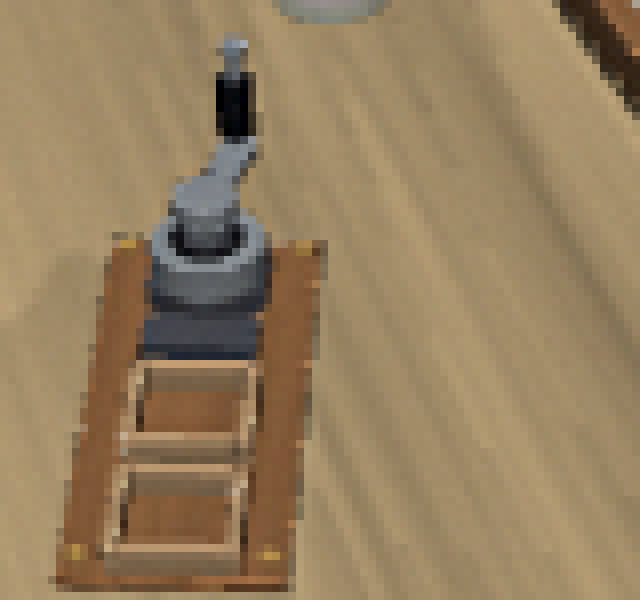

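View pics/cropB.png

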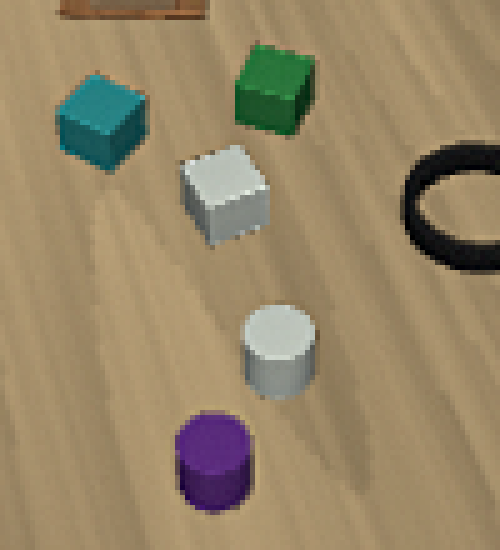

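The crops confirm it. The white cube at (362,221) and white cylinder (403,222) in the top view are the marble blanks. Next I'll measure the poses.

```bash
cat > meas.py <<'E'
from h import *
def blobs(img,mask,z,n,win):
    x0,y0,x1,y1=win; m=np.zeros_like(mask); m[y0:y1,x0:x1]=mask[y0:y1,x0:x1]
    cs,_=cv2.findContours(m,cv2.RETR_EXTERNAL,cv2.CHAIN_APPROX_NONE)
    out=[]
    for c in cs:
        if len(c)<6: continue
        mm=np.zeros_like(m); cv2.drawContours(mm,[c],-1,255,-1); ys,xs=np.nonzero(mm)
        w=onz(n,np.c_[xs,ys],z)[:,:2]
        r=cv2.minAreaRect((w*1000).astype(np.float32))
        out.append((len(xs),np.c_[xs,ys].mean(0).round(2),(w.mean(0)*1000).round(1),np.round(r[0],1),np.round(r[1],1),round(r[2],1)))
    return sorted(out,key=lambda o:-o[0])
E
python3 - <<'E'
from meas import *
for n in("top","side"):
    im=cv2.imread(f"pics/{n}0.png"); hsv=cv2.cvtColor(im,cv2.COLOR_BGR2HSV)
    o,_=ray(n,[(320,200)]); print(n,"cam",o.round(3))
    W=(340,190,420,245) if n=="top" else (300,225,345,300)
    for p in ([(362,221),(403,222),(265,190)] if n=="top" else [(315,243),(326,275),(318,255)]): print(p,hsv[p[1],p[0]])
    m=((hsv[...,1]<40)&(hsv[...,2]>(150 if n=="top" else 195))).astype(np.uint8)*255
    for b in blobs(im,m,.034,n,W): print("white",b)
    W=(215,175,315,245) if n=="top" else (275,160,325,220)
    m=((hsv[...,0]<14)&(hsv[...,1]>105)).astype(np.uint8)*255
    cv2.imwrite(f"pics/m{n}.png",m)
    for b in blobs(im,m,.006,n,W): print("jig",b)
E
```

```text
top cam [ 0.367 -0.085  1.55 ]
(362, 221) [ 56  11 165]
(403, 222) [ 56  12 168]
(265, 190) [ 21  86 133]
white (154, array([362.58, 220.29]), array([ 525.7, -221.9]), array([ 525.7, -222. ]), array([37.5, 37.5]), 9.3)
white (121, array([402.78, 221.66]), array([ 522.2, -344.1]), array([ 522.8, -344.7]), array([33.6, 36.6]), 0.3)
side cam [ 0.308 -1.106  0.973]
(315, 243) [ 56  11 190]
(326, 275) [ 50  12 193]
(318, 255) [ 65  12 132]
white (59, array([325.85, 276.98]), array([ 527.6, -342.7]), array([ 526.4, -338.6]), array([34.9, 32.5]), 73.0)
white (42, array([314.81, 247.02]), array([ 529.2, -226.4]), array([ 530.5, -217.6]), array([37.5, 36.9]), 7.7)
jig (38, array([306.53, 208.63]), array([556.8, -24.7]), array([557.7, -19.3]), array([55.5, 23.3]), 68.6)
jig (34, array([288.47, 184.71]), array([529.1, 117.3]), array([530. , 112.8]), array([84.5, 18.2]), 71.2)
jig (26, array([296.42, 191.5 ]), array([546.5,  71.9]), array([547.9,  74.4]), array([21.9, 31.2]), 72.6)
jig (22, array([285.45, 207.27]), array([492.2,   2.6]), array([ 4.917e+02, -4.000e-01]), array([51.1, 14.6]), 87.4
[... 567 characters left out ...]
ray([582.3,  29.7]), array([582.3,  27. ]), array([15.8,  6.8]), 72.6)
jig (7, array([285.71, 195.86]), array([506.1,  60. ]), array([506.5,  59.1]), array([10.7,  6.8]), 72.6)
jig (6, array([300.33, 205.67]), array([541. ,  -4.3]), array([540.3,  -3.2]), array([ 5.1, 13.2]), 72.6)
jig (5, array([311.8, 180.4]), array([613.4, 116.3]), array([612.2, 116. ]), array([ 5.8, 10.8]), 72.5)
jig (5, array([313.4, 172.6]), array([631.2, 159.1]), array([631.7, 159.6]), array([18.1,  3.6]), 74.4)
jig (4, array([295.75, 203.5 ]), array([529.1,  10.9]), array([528.3,  11.1]), array([15.4,  3.3]), 76.2)
jig (4, array([311. , 191.5]), array([594.3,  56.9]), array([594.3,  56.9]), array([16.4,  0. ]), 74.7)
```

```bash
cat >> meas.py <<'E'
def up(im,s=4): return cv2.resize(im,None,fx=s,fy=s,interpolation=cv2.INTER_LINEAR)
def rect(n,mask,z,win,s=4,minpx=200):
    "mask is on the s-times upsampled picture; pixel centre map u=(U+.5)/s-.5"
    x0,y0,x1,y1=[v*s for v in win]; m=np.zeros_like(mask); m[y0:y1,x0:x1]=mask[y0:y1,x0:x1]
    m=cv2.morphologyEx(m,cv2.MORPH_OPEN,np.ones((3,3),np.uint8))
    cs,_=cv2.findContours(m,cv2.RETR_EXTERNAL,cv2.CHAIN_APPROX_NONE); out=[]
    for c in sorted(cs,key=cv2.contourArea,reverse=True):
        if cv2.contourArea(c)<minpx: continue
        mm=np.zeros_like(m); cv2.drawContours(mm,[c],-1,255,-1); ys,xs=np.nonzero(mm)
        w=onz(n,(np.c_[xs,ys]+.5)/s-.5,z)[:,:2]*1000
        h=onz(n,(c.reshape(-1,2)+.5)/s-.5,z)[:,:2]*1000
        r=cv2.minAreaRect(h.astype(np.float32))
        out.append((w.mean(0).round(1),"rect",np.round(r[0],1),np.round(r[1],1),round(r[2],2)))
    return out
E
python3 - <<'E'
from meas import *
im=cv2.imread("pics/top0.png"); hsv=cv2.cvtColor(im,cv2.COLOR_BGR2HSV)
for p in [(270,196),(280,225),(300,207),(262,190),(320,215),(230,210),(265,212)]: print(p,hsv[p[1],p[0]],im[p[1],p[0]])
for n in("top","side"):
    U=up(cv2.imread(f"pics/{n}0.png")); hsv=cv2.cvtColor(U,cv2.COLOR_BGR2HSV)
    W=(350,205,420,240) if n=="top" else (302,225,345,300)
    for th in ((50,130),(50,140),(50,150)) if n=="top" else ((50,150),(50,160),(50,170)):
        m=((hsv[...,1]<th[0])&(hsv[...,2]>th[1])).astype(np.uint8)*255
        for b in rect(n,m,.034,W): print(n,th,"white",b)
    if n=="top":
      for d in (25,32,38):
        b,g,r=[U[...,i].astype(int) for i in range(3)]
        m=((r-g>d)).astype(np.uint8)*255
        m=cv2.morphologyEx(m,cv2.MORPH_CLOSE,np.ones((9,9),np.uint8))
        for q in rect(n,m,.006,(215,175,315,245),minpx=1500): print("jig",d,q)
        cv2.imwrite("pics/mjig.png",m[175*4:245*4,215*4:315*4])
E
```

```text
(270, 196) [ 20  86 127] [ 84 113 127]
(280, 225) [ 15 144 115] [ 50  83 115]
(300, 207) [ 21  84 145] [ 97 130 145]
(262, 190) [ 21  86 133] [ 88 119 133]
(320, 215) [ 20  85 135] [ 90 120 135]
(230, 210) [ 15 141 119] [ 53  86 119]
(265, 212) [ 15 140 122] [ 55  88 122]
top (50, 130) white (array([ 525.8, -222.5]), 'rect', array([ 525.9, -222.3]), array([40.5, 39.9]), 9.07)
top (50, 130) white (array([ 522.5, -344.7]), 'rect', array([ 522.4, -345.1]), array([38.1, 38.1]), 89.22)
top (50, 140) white (array([ 526. , -222.5]), 'rect', array([ 525.9, -222.6]), array([40.1, 39.5]), 9.47)
top (50, 140) white (array([ 522.4, -344.9]), 'rect', array([ 522.4, -345.1]), array([38.1, 36.7]), 89.22)
top (50, 150) white (array([ 525.8, -222.4]), 'rect', array([ 525.8, -222.8]), array([38.6, 38.6]), 9.65)
top (50, 150) white (array([ 522.3, -344.6]), 'rect', array([ 522.4, -344.7]), array([35.1, 37.4]), 0.34)
jig 25 (array([543.9,  54.6]), 'rect', array([551.3,  73.2]), array([234.1,  95.5]), 71.12)
jig 32 (array([519.9,  84.6]), 'rect', array([533.7,  79.7]), array([230.4,  55.2]), 71.6)
jig 32
[... 207 characters left out ...]
rect', array([524.1,  -7.4]), array([39.4, 39.4]), 72.34)
side (50, 150) white (array([ 530.6, -218.1]), 'rect', array([ 530.7, -217.7]), array([40.2, 42.8]), 8.78)
side (50, 150) white (array([ 526.8, -339.4]), 'rect', array([ 526.8, -339.6]), array([39.3, 38.6]), 72.96)
side (50, 160) white (array([ 530.6, -217.9]), 'rect', array([ 530.7, -217.5]), array([39.8, 41.9]), 9.52)
side (50, 160) white (array([ 526.8, -339.1]), 'rect', array([ 526.9, -339.2]), array([38.4, 38.6]), 73.0)
side (50, 170) white (array([ 530.5, -217.8]), 'rect', array([ 530.8, -217.2]), array([39.5, 40.9]), 8.2)
side (50, 170) white (array([ 526.7, -339. ]), 'rect', array([ 526.7, -338.7]), array([37.6, 37.9]), 72.96)
```

View pics/mjig.png

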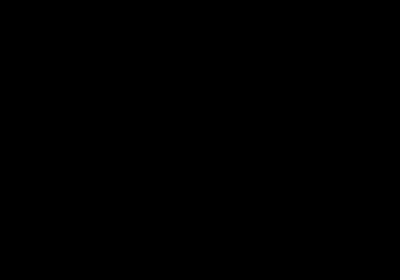

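```bash
cat >> h.py <<'E'
def jigp(j,p):  # j=(x,y,yaw) jig frame -> world (m)
    c,s=np.cos(j[2]),np.sin(j[2]); p=np.atleast_2d(p).astype(float)
    return np.c_[j[0]+c*p[:,0]-s*p[:,1], j[1]+s*p[:,0]+c*p[:,1], p[:,2]]
def sq(cx,cy,hx,hy,z): return [(cx-hx,cy-hy,z),(cx+hx,cy-hy,z),(cx+hx,cy+hy,z),(cx-hx,cy+hy,z)]
E
python3 - <<'E'
from meas import *
U=up(cv2.imread("pics/side0.png")); b,g,r=[U[...,i].astype(int) for i in range(3)]
for d in (25,29):
    m=((r-g>d)).astype(np.uint8)*255
    m=cv2.morphologyEx(m,cv2.MORPH_CLOSE,np.ones((9,9),np.uint8))
    for q in rect("side",m,.006,(275,160,322,218),minpx=1500): print("side jig",d,q)
jt=(.5513,.0732,np.deg2rad(-18.9))
for n,w,s in(("top",(215,180,315,245),7),("side",(275,140,355,215),8)):
    im=cv2.imread(f"pics/{n}0.png")[w[1]:w[3],w[0]:w[2]]; im=cv2.resize(im,None,fx=s,fy=s,interpolation=cv2.INTER_NEAREST)
    for dj,col in(((0,0),(0,0,255)),((.0045,.0045),(0,255,0))):
        j=(jt[0]+dj[0],jt[1]+dj[1],jt[2])
        for P in(sq(0,0,.048,.117,.006),sq(0,-.018,.028,.028,.018),sq(0,-.088,.028,.028,.018),[(.026*np.cos(a),.077+.026*np.sin(a),.034) for a in np.linspace(0,6.28,30)]):
            q=proj(n,jigp(j,P)); q=((q+.5-np.array(w[:2]))*s).astype(np.int32)
            cv2.polylines(im,[q.reshape(-1,1,2)],True,col,1)
    cv2.imwrite(f"pics/ov{n}.png",im)
E
```

```text
side jig 25 (array([547.8,  51.7]), 'rect', array([555.7,  76. ]), array([242.6,  99.5]), 71.0)
side jig 29 (array([547.6,  51.3]), 'rect', array([556. ,  76.2]), array([238.9,  97.1]), 71.03)
```

View pics/ovtop.png

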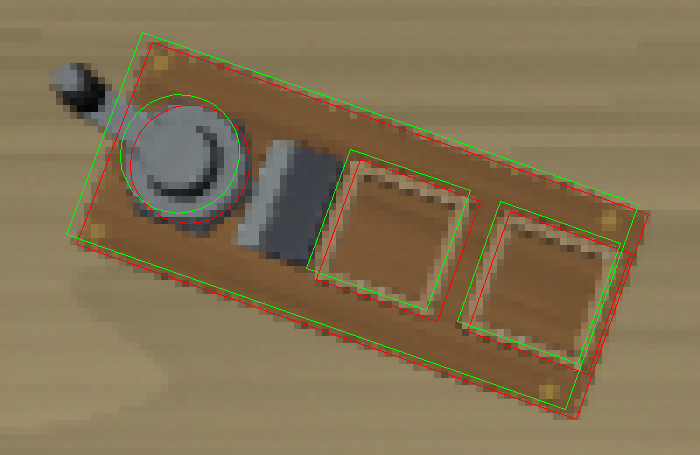

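View pics/ovside.png

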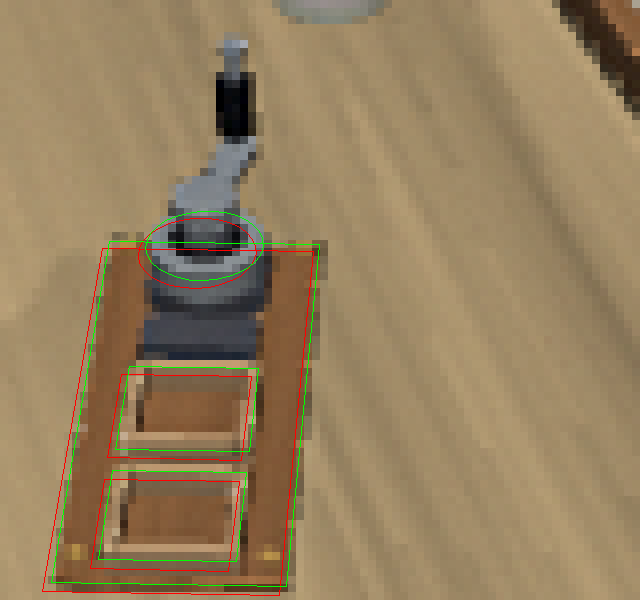

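```bash
cat >> h.py <<'E'
def Rj(a): # tool down, jaws (tool y) along angle a (rad)
    c,s=np.cos(a),np.sin(a); return np.array([[-s,c,0],[c,s,0],[0,0,-1.]])
E
python3 - <<'E'
from h import *
D=np.deg2rad
for nm,p in(("round",(.5245,-.342,.037)),("sq",(.528,-.220,.037)),("p1",(.548,.058,.043)),("p2",(.525,-.008,.043)),("sl0",(.59,.19,.084)),("slb",(.56,.10,.084)),("slL",(.53,.16,.084)),("slR",(.62,.13,.084))):
    for a in(-18.9,161.1,71.1,-108.9,9.3,-170.7):
        q=robot.ik(p,Rj(D(a))); print(nm,a,None if q is None else np.round(q,2))
E
```

```text
round -18.9 [ 0.71  0.65 -0.24  1.73  0.21  0.78  0.04]
round 161.1 [ 0.29  0.67  0.32  1.74 -0.28  0.78 -2.72]
round 71.1 [ 0.9   0.7  -0.51  1.72  0.44  0.83  1.43]
round -108.9 [ 0.52  0.64  0.01  1.74 -0.01  0.76 -1.37]
round 9.3 [ 0.76  0.66 -0.32  1.73  0.27  0.79  0.48]
round -170.7 [ 0.37  0.65  0.22  1.74 -0.19  0.77 -2.3 ]
sq -18.9 [ 0.61  0.59 -0.34  1.87  0.28  0.73 -0.22]
sq 161.1 [-0.41  0.9   1.08  1.9  -0.98  0.99 -2.34]
sq 71.1 [ 0.75  0.63 -0.53  1.86  0.44  0.77  1.22]
sq -108.9 [ 0.39  0.57 -0.06  1.88  0.05  0.7  -1.6 ]
sq 9.3 [ 0.67  0.61 -0.43  1.87  0.36  0.74  0.21]
sq -170.7 [ 0.22  0.57  0.16  1.88 -0.13  0.7  -2.53]
p1 -18.9 [ 0.25  0.59 -0.52  1.91  0.42  0.75 -0.84]
p1 161.1 [ 0.63  0.84 -1.09  1.9   0.91  1.    1.93]
p1 71.1 [ 0.4   0.65 -0.72  1.91  0.59  0.81  0.6 ]
p1 -108.9 [ 0.11  0.55 -0.34  1.92  0.27  0.71 -2.29]
p1 9.3 [ 0.32  0.61 -0.61  1.91  0.49  0.77 -0.41]
p1 -170.7 [-0.93  0.86  1.08  1.95 -0.95  0.96 -2.35]
p2 -18.9 [ 0.36  0.55 -0.5   1.98  0.4   0.71 -0.71]
p2 161.1 [ 0.78  0.8  -1.09  1.97  0.89  0.96  2.04]
p2 71.1 [ 0.49  0.59 -0.6
[... 777 characters left out ...]
slb -170.7 [-0.99  0.79  1.08  1.89 -0.84  1.   -2.51]
slL -18.9 [ 0.31  0.63 -0.87  1.88  0.61  0.91 -1.18]
slL 161.1 [ 0.45  0.75 -1.09  1.88  0.79  1.02  1.83]
slL 71.1 [ 0.31  0.63 -0.86  1.88  0.6   0.91  0.4 ]
slL -108.9 [ 0.05  0.52 -0.51  1.89  0.34  0.82 -2.53]
slL 9.3 [ 0.27  0.6  -0.8   1.88  0.55  0.89 -0.64]
slL -170.7 [ 0.45  0.75 -1.09  1.88  0.79  1.02  2.32]
slR -18.9 [ 0.18  0.67 -0.61  1.68  0.46  0.94 -0.94]
slR 161.1 [ 0.46  0.88 -1.09  1.67  0.86  1.14  1.94]
slR 71.1 [ 0.31  0.74 -0.82  1.68  0.62  1.    0.52]
slR -108.9 [ 0.03  0.62 -0.39  1.69  0.28  0.89 -2.38]
slR 9.3 [ 0.22  0.68 -0.66  1.68  0.5   0.95 -0.47]
slR -170.7 [ 0.46  0.88 -1.09  1.67  0.86  1.14  2.43]
```

```bash
cat >> h.py <<'E'
def shot(tag):
    out={}
    for n in("top","side"):
        f=robot.grab_frame(n)[:,:,::-1].copy(); cv2.imwrite(f"pics/{n}_{tag}.png",f); out[n]=f
    return out
def crop(n,tag,w,s):
    im=cv2.imread(f"pics/{n}_{tag}.png")[w[1]:w[3],w[0]:w[2]]
    return cv2.resize(im,None,fx=s,fy=s,interpolation=cv2.INTER_NEAREST)
def pair(tag,wt,ws,s=5):
    a,b=crop("top",tag,wt,s),crop("side",tag,ws,s); h=max(a.shape[0],b.shape[0])
    a,b=[cv2.copyMakeBorder(i,0,h-i.shape[0],0,4,cv2.BORDER_CONSTANT) for i in(a,b)]
    cv2.imwrite(f"pics/pair_{tag}.png",np.hstack([a,b]))
def st(): 
    s=robot.get_state(); print("t",round(s["time"],2),"ee",s["ee_pos"].round(4),"F",s["force"].round(1),"M",s["moment"].round(2),"op",round(s["opening"],4)); return s
JA=np.deg2rad(-18.95)
E
python3 - <<'E'
from h import *
robot.move_ptp((.5245,-.342,.11),Rj(JA)); robot.gripper_to(.062); st(); shot("h1")
pair("h1",(365,180,440,265),(285,220,365,320),5)
E
```

```text
t 2.22 ee [ 0.5245 -0.342   0.11  ] F [ 0.1  1.1 -0.2] M [-0.   -0.06 -0.03] op 0.062
```

View pics/pair_h1.png

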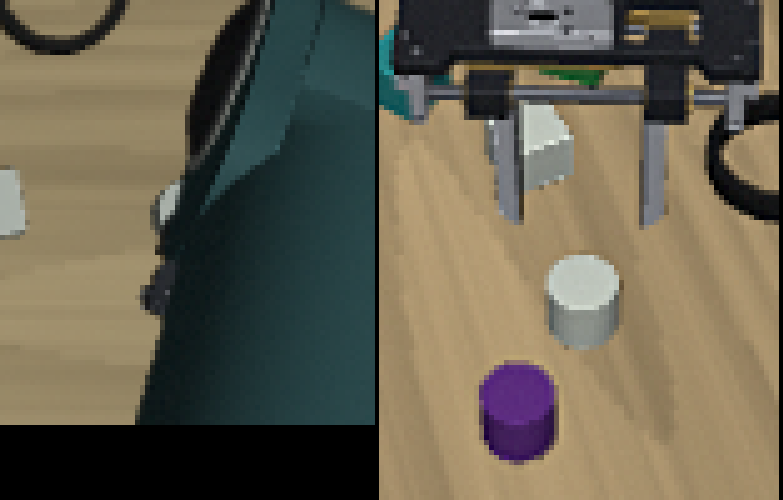

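```bash
python3 - <<'E'
from h import *
R=Rj(JA);c=np.array([.5245,-.342,.091]);n="side";s=8;w=(290,240,360,310)
im=crop(n,"h1",w,s)
for sg in(-1,1):
    P=[c+R[:,0]*a+R[:,1]*sg*b for a,b in((-.008,.031),(.008,.031),(.008,.0435),(-.008,.0435))]
    q=proj(n,P);print(q.round(1).tolist())
    cv2.polylines(im,[(((q+.5)-w[:2])*s).astype(np.int32).reshape(-1,1,2)],True,(0,0,255),1)
cv2.imwrite("pics/tips.png",im)
E
```

```text
[[312.4, 264.8], [312.8, 260.2], [308.1, 260.1], [307.6, 264.6]]
[[336.2, 265.4], [336.3, 260.8], [341.1, 260.9], [341.0, 265.5]]
```

View pics/tips.png

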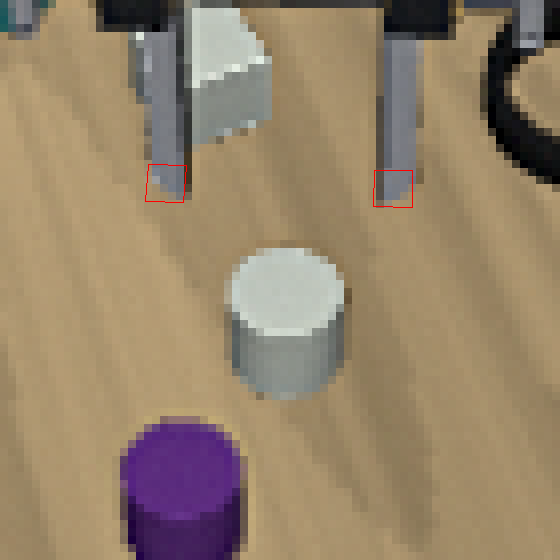

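The fingertips sit about 0.5 px right of and above their projection in the side view. That puts the truth midway between the two cameras, so the averaged estimate holds and I'll grasp with it.

```bash
python3 - <<'E'
from h import *
print(robot.move_linear((.5245,-.342,.037),velocity=.12,threshold=12)); st()
robot.gripper_to(.03); st()
robot.move_linear((.5245,-.342,.13),velocity=.2); st()
p=jigp((.5536,.0750,JA),[(0,-.018,.075)])[0]; print(p)
robot.move_ptp(p,Rj(JA)); st()
shot("p1a"); pair("p1a",(225,180,315,250),(255,130,335,230),5)
E
```

```text
False
t 3.08 ee [ 0.5249 -0.3422  0.0376] F [ 0.7 -0.1  0.3] M [ 0.02 -0.1  -0.04] op 0.0618
t 3.56 ee [ 0.5247 -0.3421  0.0374] F [-1.6  1.4  6.6] M [0.14 0.29 0.04] op 0.0391
t 4.17 ee [ 0.524  -0.3418  0.1289] F [-0.7  0.5 -2.2] M [-0.04  0.   -0.01] op 0.0392
[0.54775463 0.05797556 0.075     ]
t 5.67 ee [0.5481 0.0567 0.0749] F [-0.2 -0.4 -0.9] M [-0.05 -0.05 -0.01] op 0.0394
```

View pics/pair_p1a.png

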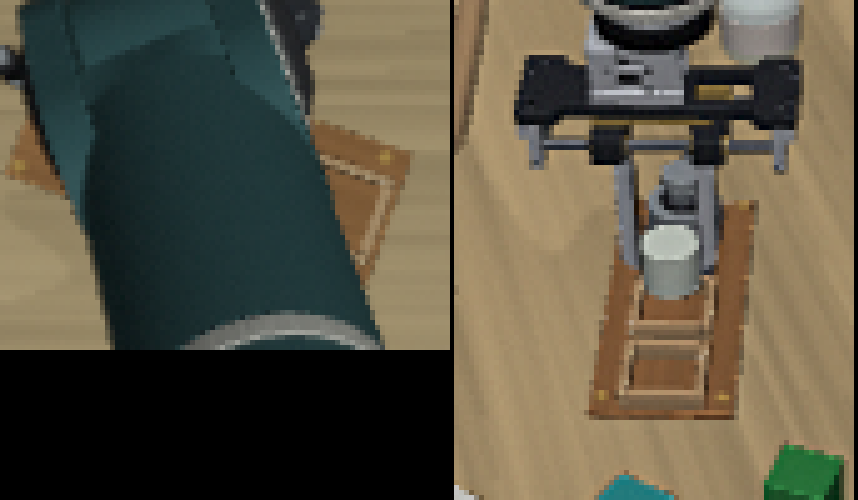

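```bash
python3 - <<'E'
from meas import *
robot.pause(.15); s=st()
cv2.imwrite("pics/side_p1b.png",robot.grab_frame("side")[:,:,::-1])
z=s["ee_pos"][2]-.0374+.034
U=up(cv2.imread("pics/side_p1b.png"));hsv=cv2.cvtColor(U,cv2.COLOR_BGR2HSV)
for t in(160,170,180):
    m=((hsv[...,1]<50)&(hsv[...,2]>t)).astype(np.uint8)*255
    for b in rect("side",m,z,(288,170,304,192)): print(t,b)
# overlays on side: pocket hypotheses
w=(270,165,315,220);sc=10;n="side"
im=crop(n,"p1b",w,sc)
for j,col in(((.5558,.0768,JA),(0,255,0)),((.5558,.0777,JA),(255,0,0))):
    for P in(sq(0,-.018,.022,.022,.018),sq(0,-.088,.022,.022,.018),sq(0,-.088,.028,.028,.018)):
        q=((proj(n,jigp(j,P))+.5-w[:2])*sc).astype(np.int32); cv2.polylines(im,[q.reshape(-1,1,2)],True,col,1)
cv2.imwrite("pics/ovp1.png",im)
E
```

```text
t 5.92 ee [0.5479 0.0573 0.075 ] F [ 0.1  0.3 -1.4] M [-0.02 -0.07 -0.03] op 0.0393
160 (array([550.6,  59.6]), 'rect', array([550.4,  59.8]), array([35.6, 33.7]), 72.49)
170 (array([550.7,  59.7]), 'rect', array([550.7,  59.7]), array([35.6, 33. ]), 72.49)
180 (array([550.6,  59.8]), 'rect', array([550.6,  59.7]), array([32.8, 31.5]), 72.49)
```

View pics/ovp1.png

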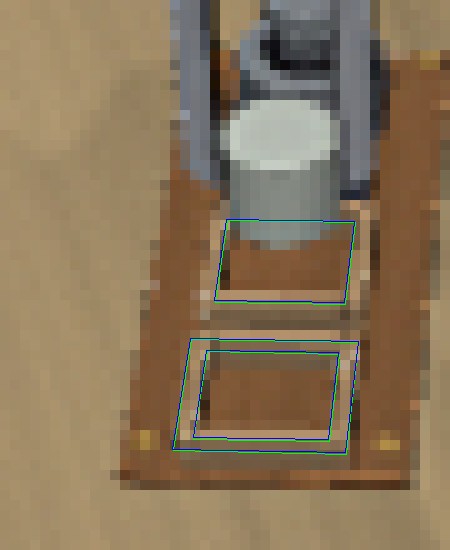

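```bash
python3 - <<'E'
from meas import *
for n,wins,tag in(("top",((262,198,285,228),(279,206,306,236)),"top0"),("side",((288,184,310,199),(287,196,308,213)),"side0")):
    U=up(cv2.imread(f"pics/{tag}.png")); g=U[...,1].astype(int); r=U[...,2].astype(int);
    x0,y0,x1,y1=wins[1]; 
    for th in((112,120) if n=="top" else (115,125,135)):
        m=((g>th)&(r-U[...,0].astype(int)>30)).astype(np.uint8)*255
        for k,w in enumerate(wins):
            x0,y0,x1,y1=[v*4 for v in w]; mm=m[y0:y1,x0:x1]
            ys,xs=np.nonzero(mm)
            if len(xs)<50: continue
            W=onz(n,(np.c_[xs+x0,ys+y0]+.5)/4-.5,.018)[:,:2]*1000
            rr=cv2.minAreaRect(W.astype(np.float32)); print(n,th,"pocket",k+1,np.round(rr[0],1),np.round(rr[1],1),round(rr[2],1))
        cv2.imwrite(f"pics/wall_{n}{th}.png",cv2.resize(m[720:960,860:1260] if n=="top" else m[720:860,1100:1300],None,fx=2 if n=="top" else 3,fy=2 if n=="top" else 3))
E
```

```text
top 112 pocket 1 [549.9  51.5] [91.4 69.8] 0.9
top 112 pocket 2 [525.4  -6.9] [91.6 82.1] 0.6
top 120 pocket 1 [550.5  51.4] [90.4 69.9] 0.4
top 120 pocket 2 [525.3  -6.9] [91.6 82.1] 0.6
side 115 pocket 1 [548.5  56.4] [74.1 57.7] 72.5
side 115 pocket 2 [535.4   0.7] [66.3 67. ] 69.9
side 125 pocket 1 [548.4  55.8] [72.7 56.1] 72.5
side 125 pocket 2 [530.7   2.7] [66.2 54.7] 70.5
side 135 pocket 1 [548.7  55.7] [72.7 55.3] 72.5
side 135 pocket 2 [529.4  -1.5] [53.2 55.1] 72.6
```

```bash
python3 - <<'E'
import cv2,numpy as np
a=cv2.imread("pics/wall_top112.png");b=cv2.imread("pics/wall_side125.png");h=480
b=cv2.resize(b,None,fx=.6,fy=.6);a=cv2.resize(a,None,fx=.5,fy=.5);b=cv2.copyMakeBorder(b,0,max(0,a.shape[0]-b.shape[0]),5,0,cv2.BORDER_CONSTANT,value=(0,0,255));a=cv2.copyMakeBorder(a,0,b.shape[0]-a.shape[0],0,0,cv2.BORDER_CONSTANT)
cv2.imwrite("pics/walls.png",np.hstack([a,b]))
E
```

```text
(no output)
```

View pics/walls.png

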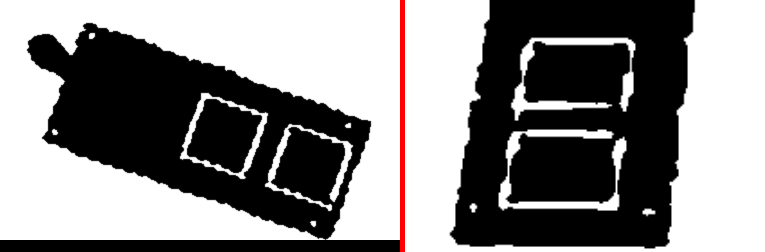

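```bash
python3 - <<'E'
from meas import *
for n,win in(("top",(215,180,315,245)),("side",(275,180,325,215))):
    U=up(cv2.imread(f"pics/{n}0.png")); g=U[...,1].astype(int); r=U[...,2].astype(int)
    for th in((104,112,118) if n=="top" else (115,120,125,130,135)):
        m=((g>th)&(r-U[...,0].astype(int)>30)).astype(np.uint8)
        k,lab,stt,c=cv2.connectedComponentsWithStats(m)
        for i in range(1,k):
            ys,xs=np.nonzero(lab==i)
            cx,cy=c[i]/4
            if 100<len(xs)<6000 and win[0]<cx<win[2] and win[1]<cy<win[3]:
                W=onz(n,(np.c_[xs,ys]+.5)/4-.5,.018)[:,:2]*1000
                rr=cv2.minAreaRect(W.astype(np.float32)); print(n,th,len(xs),np.round(rr[0],1),np.round(rr[1],1),round(rr[2],1))
E
```

```text
top 104 1705 [546.6  59.1] [57.  55.4] 72.2
top 104 1765 [523.4  -6.8] [57.8 56.2] 71.9
top 112 1225 [546.5  59.1] [55.5 54.5] 72.1
top 112 1227 [523.5  -6.8] [56.  54.8] 71.5
top 118 112 [615.5 178.9] [12.   7.5] 30.1
top 118 234 [558.8  82.1] [ 8.3 44.4] 64.6
top 118 254 [541.9  34.7] [ 4.7 46.9] 71.1
top 118 231 [532.2  16.8] [ 4.5 40.5] 70.8
top 118 232 [516.7 -31. ] [ 4.7 38.8] 71.4
side 115 1021 [550.1  61.4] [63.7 57.7] 72.5
side 115 1137 [528.9  -1.5] [57.8 56.3] 69.9
side 120 877 [550.5  62.4] [62.2 57.2] 73.7
side 120 985 [529.5  -1.4] [57.3 56. ] 71.1
side 125 716 [550.1  61.4] [61.  56.1] 72.5
side 125 765 [529.2  -1.4] [55.7 55.7] 72.6
side 130 164 [563.4  87.4] [10.3 46.2] 61.3
side 130 184 [535.8  51.7] [23.  36.7] 87.5
side 130 152 [537.7  22.5] [ 4.2 39.3] 70.4
side 130 219 [524.4 -23.1] [11.2 47.1] 75.4
side 135 135 [561.6  88.2] [ 2.8 41.4] 72.5
side 135 3525 [578. -48.] [ 45.4 170.5] 0.1
side 135 113 [530.3  45.5] [ 9.1 27.3] 63.4
side 135 105 [537.7  22.4] [ 2.6 37.6] 72.6
side 135 128 [524.2 -26.1] [ 6.8 46.4] 78.8
```

```bash
python3 - <<'E'
from h import *
f=lambda x,y:(x/7+215-.5,y/7+180-.5)
pins=[f(162,62),f(97,231),f(609,220),f(549,391)]
W=onz("top",pins,.006)*1000; print(W.round(1)[:,:2].tolist(),W.mean(0).round(1))
print("nut",(onz("top",[f(187,164)],.034)*1000).round(1))
cor=[f(153,44),f(80,247),f(648,212),f(578,415)]
W=onz("top",cor,.006)*1000; print(W.round(1)[:,:2].tolist(),W.mean(0).round(1))
g=lambda x,y:(x/8+275-.5,y/8+140-.5)
W=onz("side",[g(128,244),g(308,247),g(76,551),g(270,555)],.006)*1000; print("side pins",W.round(1)[:,:2].tolist(),W.mean(0).round(1))
E
```

```text
[[625.8, 163.9], [550.0, 190.6], [556.4, -35.4], [480.6, -9.9]] [553.2  77.3   6. ]
nut [[576.3 147.3  34. ]]
[[633.9, 168.2], [542.9, 197.9], [560.1, -52.6], [470.2, -22.8]] [551.8  72.7   6. ]
side pins [[555.7, 199.6], [633.4, 172.6], [486.4, -1.5], [561.8, -27.7]] [559.3  85.7   6. ]
```

```bash
python3 - <<'E'
from meas import *
robot.move_linear((.5489,.0613,.060),velocity=.08,threshold=6); robot.pause(.15); s=st()
shot("p1c")
z=s["ee_pos"][2]-.0374+.034
U=up(cv2.imread("pics/side_p1c.png"));hsv=cv2.cvtColor(U,cv2.COLOR_BGR2HSV)
m=((hsv[...,1]<50)&(hsv[...,2]>165)).astype(np.uint8)*255
for b in rect("side",m,z,(288,170,306,195)): print(b)
cv2.imwrite("pics/p1c.png",crop("side","p1c",(270,160,325,220),10))
E
```

```text
t 6.47 ee [0.549  0.0614 0.0601] F [ 0.4  0.2 -0.8] M [-0.01 -0.08  0.01] op 0.0392
(array([551.7,  63.7]), 'rect', array([552.5,  62.9]), array([37.1, 34.4]), 76.49)
```

View pics/p1c.png

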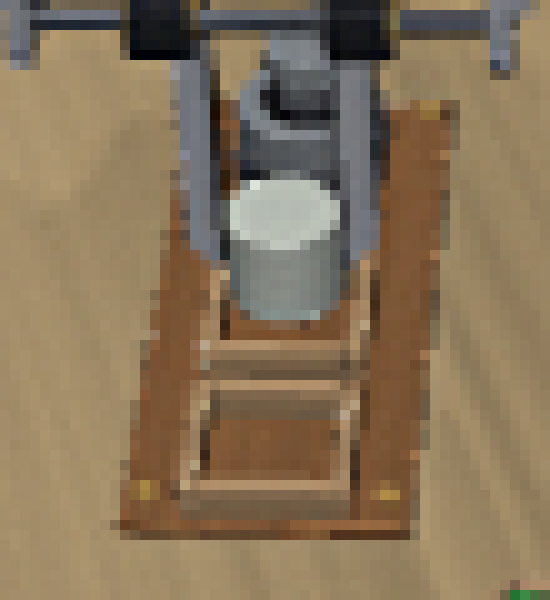

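```bash
python3 - <<'E'
from h import *
c,s=np.cos(JA),np.sin(JA); ya=np.array([-s,c]); 
p=np.array([.5519,.0637])
for nm,d,z in(("blank bottom front",-.020,.0226),("wall inner front",-.022,.018),("outer front wall",-.028,.018),("pocket2 outer front",-.098,.018),("p2 inner front",-.092,.018),("p2 inner back",-.048,.018)):
    q=proj("side",[[*(p+ya*d),z]])[0]; print(nm,((q+.5-[270,160])*10).round(0))
E
```

```text
blank bottom front [283. 331.]
wall inner front [283. 345.]
outer front wall [281. 356.]
pocket2 outer front [263. 494.]
p2 inner front [264. 482.]
p2 inner back [276. 395.]
```

```bash
python3 - <<'E'
from h import *
v=np.array([.308-.552,-1.106-.064]); v/=np.linalg.norm(v)
p=np.array([.5519,.0637])
for nm,d,z in(("top back",-.020,.0567),("top front",.02,.0567),("bottom front",.02,.0227)):
    q=proj("side",[[*(p+v*d),z]])[0]; print(nm,((q+.5-[270,160])*10).round(0))
im=cv2.imread("pics/side_p1c.png"); print(im[174:200,298].tolist())
E
```

```text
top back [281. 178.]
top front [285. 251.]
bottom front [290. 330.]
[[87, 84, 80], [89, 86, 82], [83, 79, 76], [118, 120, 114], [182, 191, 185], [178, 189, 183], [179, 188, 181], [179, 188, 180], [181, 191, 183], [179, 188, 182], [189, 198, 192], [133, 140, 135], [128, 135, 129], [133, 140, 136], [130, 137, 132], [132, 141, 135], [133, 139, 133], [137, 140, 130], [78, 102, 130], [49, 83, 126], [93, 129, 164], [80, 110, 136], [70, 93, 117], [60, 82, 101], [107, 145, 180], [77, 103, 127]]
```

```bash
python3 - <<'E'
from h import *
print(robot.move_linear((.5489,.0613,.0440),velocity=.04,threshold=6)); st()
robot.pause(.1); st()
E
```

```text
True
t 7.01 ee [0.5485 0.0612 0.0432] F [-0.3 -0.6  4.3] M [-0.03  0.14  0.03] op 0.0393
t 7.11 ee [0.5485 0.0612 0.0432] F [-0.3 -0.4  5.1] M [-0.02  0.13  0.08] op 0.0391
```

The bottom is at 5.8 mm, so the blank is on the pocket floor. I'll release it, rise and look.

```bash
python3 - <<'E'
from h import *
robot.gripper_to(.058); st()
robot.move_linear((.5489,.0613,.12),velocity=.2)
robot.move_ptp((.528,-.220,.11),Rj(np.deg2rad(9.3))); robot.pause(.1); st(); shot("h2")
pair("h2",(225,180,305,250),(270,140,350,260),5)
E
```

```text
t 7.62 ee [0.5482 0.0611 0.0432] F [-0.3  0.4 -0.2] M [-0.05 -0.06 -0.02] op 0.058
t 9.34 ee [ 0.5285 -0.2184  0.1099] F [ 0.4 -0.3  0. ] M [-0.02 -0.09 -0.  ] op 0.0578
```

View pics/pair_h2.png

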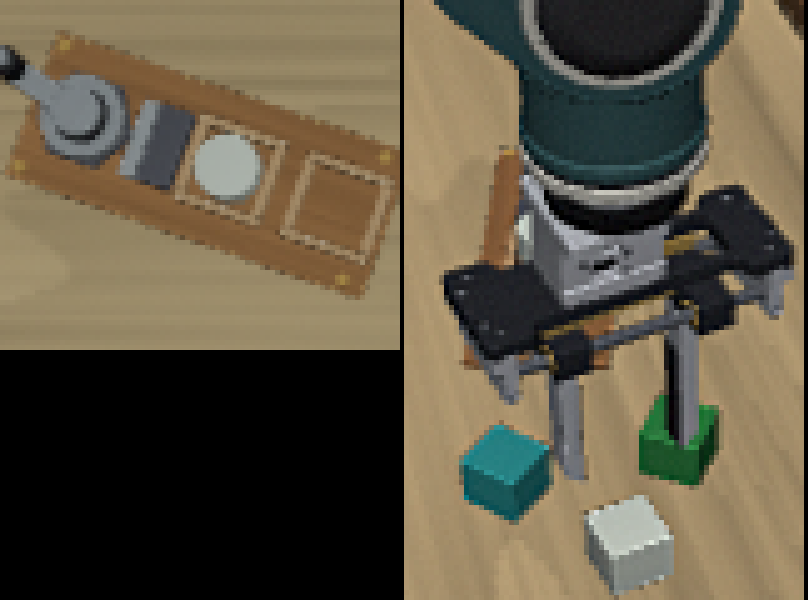

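```bash
python3 - <<'E'
from meas import *
U=up(cv2.imread("pics/top_h2.png"));hsv=cv2.cvtColor(U,cv2.COLOR_BGR2HSV)
for t in(130,140,150):
    m=((hsv[...,1]<50)&(hsv[...,2]>t)).astype(np.uint8)*255
    print(rect("top",m,.040,(260,200,282,225)))
b,g,r=[U[...,i].astype(int) for i in range(3)]
for th in (104,112):
    m=((g>th)&(r-b>30)).astype(np.uint8); k,lab,stt,c=cv2.connectedComponentsWithStats(m)
    for i in range(1,k):
        ys,xs=np.nonzero(lab==i); cx,cy=c[i]/4
        if 500<len(xs)<6000 and 215<cx<315 and 180<cy<245:
            W=onz("top",(np.c_[xs,ys]+.5)/4-.5,.018)[:,:2]*1000; rr=cv2.minAreaRect(W.astype(np.float32)); print(th,np.round(rr[0],1),np.round(rr[1],1),rr[2])
E
```

```text
[(array([546.3,  58.9]), 'rect', array([546.5,  58.6]), array([38.1, 40. ]), 1.18)]
[(array([546.5,  59.2]), 'rect', array([546.6,  59. ]), array([37.2, 39.2]), 4.83)]
[(array([546.5,  59.2]), 'rect', array([546.7,  58.9]), array([36.3, 37.7]), 6.84)]
104 [546.5  58.9] [57.9 56.4] 72.07916259765625
112 [546.3  59.1] [56.8 55.2] 71.86482238769531
112 [523.7  -7. ] [57.4 55.8] 71.28508758544922
```

```bash
python3 - <<'E'
from h import *
D=np.deg2rad
p=(.5279,-.2203)
robot.move_ptp((*p,.075),Rj(D(99.3))); robot.pause(.15)
print(robot.move_linear((*p,.040),velocity=.1,threshold=12)); st()
robot.gripper_to(.03); st(); robot.gripper_to(.058)
robot.move_linear((*p,.075),velocity=.15)
robot.move_ptp((*p,.075),Rj(D(9.3))); robot.pause(.15)
print(robot.move_linear((*p,.037),velocity=.1,threshold=12)); robot.pause(.1); st()
robot.gripper_to(.03); st()
robot.move_linear((*p,.09),velocity=.2)
robot.move_ptp((.5257,-.0050,.075),Rj(JA)); robot.pause(.2); st()
shot("p2a"); cv2.imwrite("pics/p2a.png",crop("side","p2a",(265,160,325,220),10))
E
```

```text
False
t 11.36 ee [ 0.5278 -0.22    0.0396] F [0.4 0.3 0.9] M [ 0.05 -0.17 -0.01] op 0.0581
t 11.78 ee [ 0.5281 -0.2203  0.0404] F [-1.   0.9  6.3] M [0.41 0.13 0.02] op 0.0395
False
t 14.73 ee [ 0.5283 -0.2204  0.0376] F [0.4 0.2 0.3] M [ 0.05 -0.11  0.01] op 0.0579
t 15.16 ee [ 0.5281 -0.2204  0.0373] F [-0.9 -0.2  5.1] M [-0.06  0.13 -0.  ] op 0.0398
t 16.64 ee [ 0.5258 -0.0064  0.0748] F [ 0.3 -0.4 -1.1] M [ 0.01 -0.09 -0.04] op 0.0399
```

View pics/p2a.png

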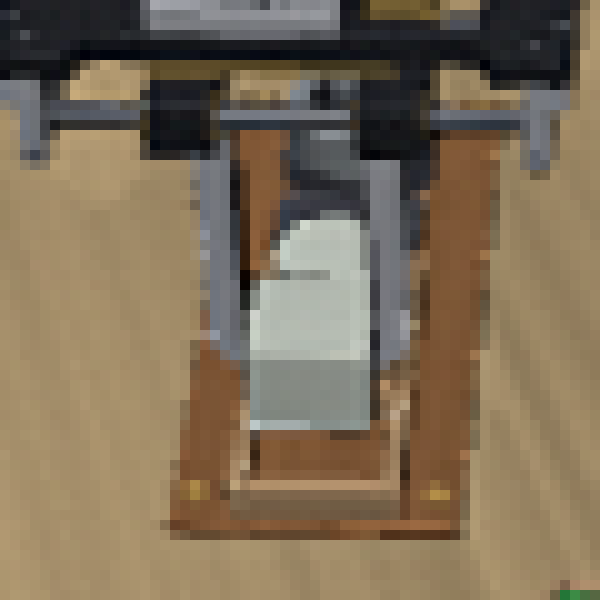

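The square blank hangs above pocket 2 at crop px (315,430), aligned with the walls, and the round blank sits behind it. Descending now.

```bash
python3 - <<'E'
from h import *
print(robot.move_linear((.5257,-.0050,.060),velocity=.08,threshold=6)); robot.pause(.2); st()
print(robot.move_linear((.5257,-.0050,.0435),velocity=.04,threshold=6)); robot.pause(.1); st()
E
```

```text
False
t 17.27 ee [ 0.5259 -0.005   0.0602] F [ 0.7 -1.  -1.4] M [-0.07 -0.09  0.02] op 0.0398
True
t 17.81 ee [ 0.5254 -0.005   0.0431] F [ 0.5 -0.3  3.6] M [-0.04 -0.08 -0.02] op 0.0395
```

```bash
python3 - <<'E'
from meas import *
robot.gripper_to(.058); st()
robot.move_linear((.5257,-.0050,.13),velocity=.25)
robot.move_ptp((.50,-.20,.20),Rj(JA)); robot.pause(.15); st(); shot("c0")
pair("c0",(220,180,310,245),(270,135,330,220),5)
cv2.imwrite("pics/c0t.png",crop("top","c0",(215,180,260,225),14))
cv2.imwrite("pics/c0s.png",crop("side","c0",(280,135,330,185),12))
E
```

```text
t 18.32 ee [ 0.5251 -0.0051  0.0432] F [-0.9 -0.5  0.2] M [-0.02 -0.02  0.01] op 0.0581
t 19.82 ee [ 0.5003 -0.1982  0.1993] F [-0.6  0.4 -0.5] M [-0.04 -0.1   0.02] op 0.0581
```

View pics/pair_c0.png

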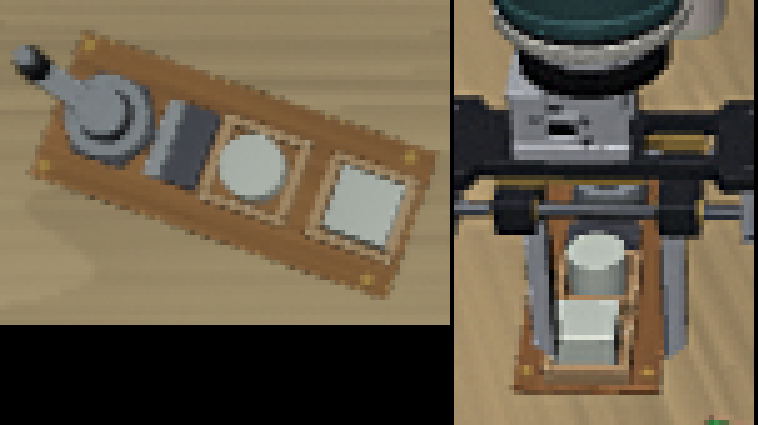

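View pics/c0t.png

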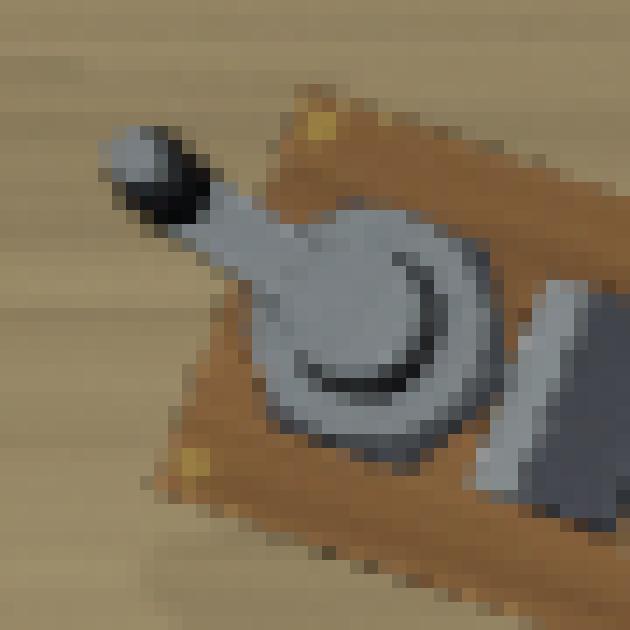

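View pics/c0s.png

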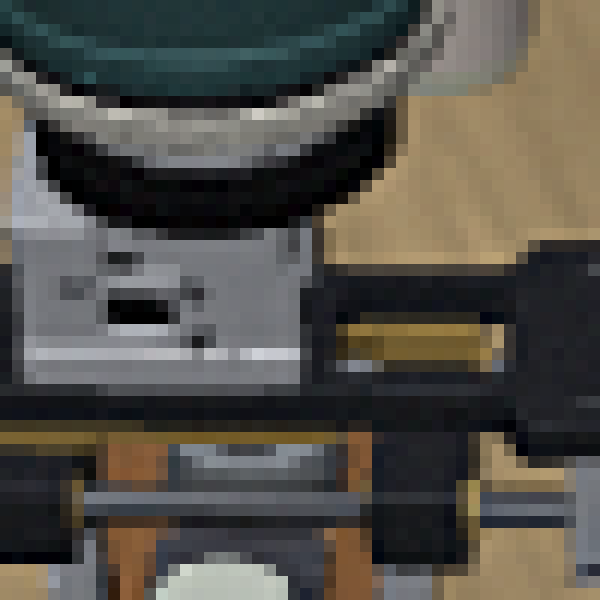

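```bash
python3 - <<'E'
from h import *
b=np.array([.002,.0021,0])
S=np.array([.5793,.1510])
f=lambda x,y:(x/14+215-.5,y/14+180-.5)
print("nut",onz("top",[f(366,320)],.034)+b)
for z in(.107,.109,.111):
    c=(onz("top",[f(135,155)],z)+b)[0]; d=c[:2]-S; print("cap top",z,c.round(4),np.hypot(*d).round(4),np.rad2deg(np.arctan2(*d[::-1])).round(1))
print("side cap",onz("side",[(303.9,145.0)],.109)-[.0025,.002,0],"tri",tri((303.9,145.0),f(135,155)))
print("side sleeve",onz("side",[(304.0,152.6)],.077)-[.0025,.002,0])
for a in(55,60,65,70,75,80):
    p=S+.045*np.array([np.cos(np.deg2rad(a)),np.sin(np.deg2rad(a))])-[.002,.0021]
    print(a,[((proj("top",[[*p,z]])[0]+.5-[215,180])*14).round(0).tolist() for z in(.063,.091,.109)],proj("side",[[p[0]+.0045,p[1]+.0041,z] for z in(.077,.109)]).round(1).tolist())
E
```

```text
nut [[0.58002849 0.15120354 0.034     ]]
cap top 0.107 [0.6041 0.1888 0.107 ] 0.0453 56.7
cap top 0.109 [0.6038 0.1885 0.109 ] 0.0448 56.8
cap top 0.111 [0.6035 0.1881 0.111 ] 0.0443 56.9
side cap [[0.60582342 0.1886941  0.109     ]] tri [0.60415277 0.18540396 0.11240414]
side sleeve [[0.60490814 0.1890349  0.077     ]]
55 [[177.0, 184.0], [154.0, 163.0], [138.0, 149.0]] [[304.1, 152.8], [303.8, 145.2]]
60 [[167.0, 199.0], [143.0, 178.0], [127.0, 164.0]] [[303.1, 152.6], [302.7, 145.0]]
65 [[158.0, 215.0], [134.0, 195.0], [118.0, 181.0]] [[302.0, 152.5], [301.6, 144.9]]
70 [[151.0, 232.0], [126.0, 212.0], [110.0, 198.0]] [[300.9, 152.5], [300.5, 144.8]]
75 [[144.0, 249.0], [120.0, 229.0], [104.0, 216.0]] [[299.8, 152.5], [299.4, 144.8]]
80 [[140.0, 267.0], [116.0, 247.0], [99.0, 234.0]] [[298.7, 152.5], [298.3, 144.9]]
```

Both blanks sit in their pockets: round at top px (265,213), square at (292,221). The crank sleeve is at about (0.604,0.188), world angle 56.3°, and both views agree. I'll grip the sleeve.

```bash
cat >> h.py <<'E'
S=np.array([.5795,.1510]); ZC=.083
def pc(a,r=.045): return (S[0]+r*np.cos(a),S[1]+r*np.sin(a),ZC)
E
python3 - <<'E'
from h import *
a=np.deg2rad(56.3); p=np.array(pc(a))
robot.move_ptp((p[0],p[1],.15),Rj(JA)); robot.gripper_to(.045); robot.pause(.1); st()
print(robot.move_linear(p,velocity=.08,threshold=5)); robot.pause(.1); st()
robot.gripper_to(.010); robot.pause(.1); st()
shot("g0"); pair("g0",(205,165,285,235),(265,110,345,210),5)
E
```

```text
t 21.96 ee [0.6045 0.1884 0.15  ] F [0.2 0.4 0. ] M [-0.01 -0.04 -0.  ] op 0.0451
False
t 23.05 ee [0.6048 0.1885 0.0836] F [0.5 0.  0.4] M [-0.04 -0.07 -0.03] op 0.0451
t 23.7 ee [0.6045 0.1884 0.083 ] F [-0.1  0.3 -0.2] M [-0.11 -0.05 -0.03] op 0.0178
```

View pics/pair_g0.png

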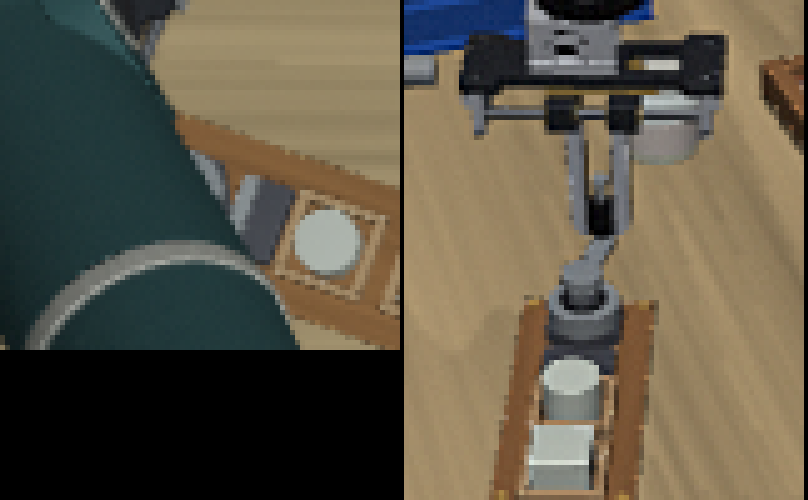

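The sleeve is gripped at 17.8 mm opening, and the hub and cap show clearly in the side view. Turning backward in steps while logging forces.

```bash
cat >> h.py <<'E'
def turn(a0,a1,step=.2,v=.06,img=None):
    n=max(1,int(np.ceil(abs(a1-a0)/step-1e-9)))
    for k,a in enumerate(np.linspace(a0,a1,n+1)[1:]):
        robot.move_linear(pc(a),velocity=v)
        s=robot.get_state(); e=s["ee_pos"][:2]-S
        print(round(s["time"],2),"da",round(a-A0,2),"F",s["force"].round(1),"M",s["moment"].round(2),"r",np.hypot(*e).round(4),"z",s["ee_pos"][2].round(4))
        if img: cv2.imwrite(f"pics/side_{img}{int(round((a-A0)*100)):+04d}.png",robot.grab_frame("side")[:,:,::-1])
A0=np.deg2rad(56.3)
E
python3 - <<'E'
from h import *
cv2.imwrite("pics/side_b+000.png",robot.grab_frame("side")[:,:,::-1])
turn(A0,A0+1.0,img="b")
E
```

```text
24.15 da 0.2 F [-1.3  0.7 -0.2] M [ 0.03  0.37 -0.01] r 0.045 z 0.0829
24.5 da 0.4 F [-1.3 -0.6  0.2] M [-0.    0.28  0.03] r 0.045 z 0.083
24.85 da 0.6 F [-2.1  0.3 -0.1] M [-0.03  0.36  0.02] r 0.045 z 0.083
25.2 da 0.8 F [-1.3  0.2  0.5] M [-0.1   0.28  0.01] r 0.045 z 0.083
25.55 da 1.0 F [-2.9 -1.3 -0.4] M [-0.19  0.42  0.03] r 0.045 z 0.0829
```

```bash
cat >> h.py <<'E'
def strip(tags,out,w=(285,140,325,205),s=4):
    ims=[]
    for t in tags:
        i=crop("side",t,w,s); cv2.putText(i,t,(2,10),0,.35,(0,0,255),1); ims.append(i)
    r=np.hstack(ims[:5]); 
    if len(ims)>5:
        q=np.hstack(ims[5:10]); q=cv2.copyMakeBorder(q,0,0,0,r.shape[1]-q.shape[1],cv2.BORDER_CONSTANT); r=np.vstack([r,q])
    cv2.imwrite(out,r)
E
python3 - <<'E'
from h import *
strip(["b+000","b+040","b+060","b+080","b+100"],"pics/s1.png")
E
```

```text
(no output)
```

View pics/s1.png

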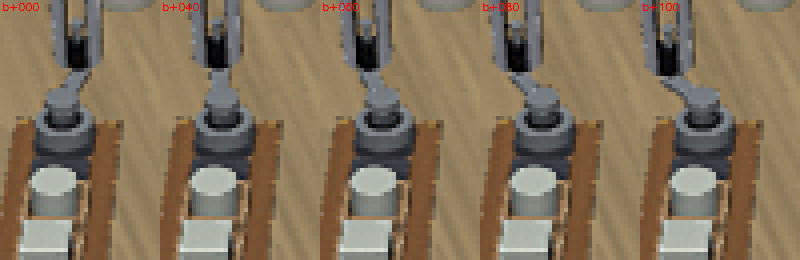

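```bash
cat >> h.py <<'E'
def dark(t):
    i=cv2.cvtColor(cv2.imread(f"pics/side_{t}.png"),cv2.COLOR_BGR2GRAY).astype(float)
    w=i[160:174,292:312]; k=np.clip((90-w)/50,0,1); ys=np.arange(160,174)
    return round(k.sum(),1), round((k.sum(1)*ys).sum()/k.sum(),2)
E
python3 - <<'E'
from h import *
for k in(0,20,40,60,80,100): print(k,dark(f"b+{k:03d}"))
turn(A0+1.0,A0+1.8,img="b")
for k in(120,140,160,180): print(k,dark(f"b+{k:03d}"))
E
```

```text
0 (np.float64(35.4), np.float64(170.03))
20 (np.float64(34.5), np.float64(170.18))
40 (np.float64(35.4), np.float64(170.11))
60 (np.float64(35.4), np.float64(170.08))
80 (np.float64(36.9), np.float64(169.9))
100 (np.float64(36.4), np.float64(169.84))
25.9 da 1.2 F [-0.9 -0.3 -0.1] M [-0.15  0.22  0.01] r 0.045 z 0.083
26.25 da 1.4 F [-1.6 -0.9  0.6] M [-0.27  0.28  0.  ] r 0.0449 z 0.0829
26.6 da 1.6 F [-0.8 -0.9 -0.6] M [-0.24  0.17  0.04] r 0.0449 z 0.083
26.95 da 1.8 F [-1.2 -1.   0.5] M [-0.39  0.21 -0.04] r 0.045 z 0.0829
120 (np.float64(37.5), np.float64(169.8))
140 (np.float64(39.0), np.float64(169.81))
160 (np.float64(38.1), np.float64(169.92))
180 (np.float64(36.9), np.float64(169.93))
```

```bash
python3 - <<'E'
from h import *
turn(A0+1.8,A0+2.6,img="b")
for k in(200,220,240,260): print(k,dark(f"b+{k:03d}"))
strip(["b+000","b+100","b+140","b+180","b+200","b+220","b+240","b+260"],"pics/s2.png")
E
```

```text
27.3 da 2.0 F [-0.8 -0.6 -0.3] M [-0.37  0.05  0.01] r 0.045 z 0.083
27.65 da 2.2 F [-0.1 -1.8 -0.2] M [-0.5  -0.03  0.01] r 0.045 z 0.0829
28.0 da 2.4 F [-0.  -1.   0.7] M [-0.41 -0.03  0.01] r 0.045 z 0.083
28.35 da 2.6 F [ 0.9 -2.3 -0.2] M [-0.47 -0.17  0.  ] r 0.045 z 0.083
200 (np.float64(37.9), np.float64(169.87))
220 (np.float64(37.3), np.float64(169.92))
240 (np.float64(38.5), np.float64(169.74))
260 (np.float64(46.0), np.float64(169.26))
```

View pics/s2.png

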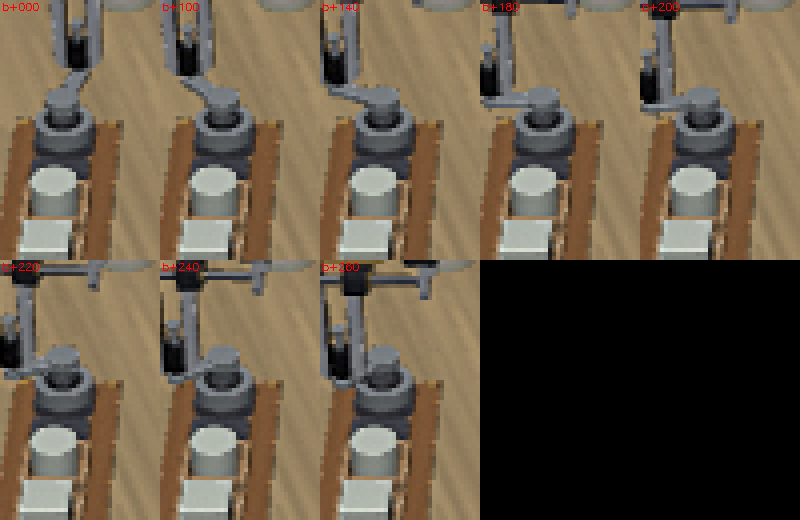

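```bash
python3 - <<'E'
from h import *
turn(A0+2.6,A0+3.2,img="b",step=.15)
strip(["b+220","b+260","b+275","b+305","b+320"],"pics/s3.png",w=(270,145,320,200),s=3)
ims=[crop("side",t,(272,145,312,190),6) for t in("b+240","b+275","b+320")]
cv2.imwrite("pics/s3.png",np.hstack(ims))
E
```

```text
28.66 da 2.75 F [ 1.7 -2.3  0.5] M [-0.44 -0.2   0.01] r 0.045 z 0.083
28.97 da 2.9 F [ 1.7 -3.3  0.5] M [-0.92 -0.65  0.03] r 0.045 z 0.0831
29.27 da 3.05 F [ 1.  -1.4 -0.2] M [-0.48 -0.25 -0.01] r 0.045 z 0.083
29.58 da 3.2 F [ 0.6 -2.6 -0.2] M [-0.42 -0.24 -0.01] r 0.045 z 0.083
```

View pics/s3.png

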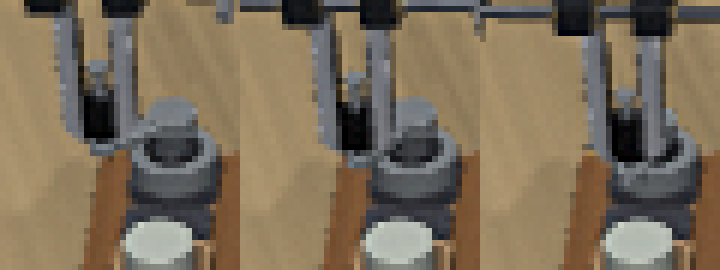

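```bash
python3 - <<'E'
from h import *
cv2.imwrite("pics/s4.png",np.hstack([crop("side",t,(282,150,307,180),8) for t in("b+275","b+290","b+305","b+320")]))
E
```

```text
(no output)
```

View pics/s4.png

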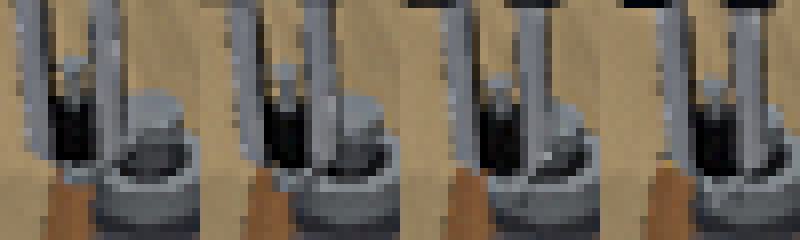

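Between +2.90 and +3.05 rad the cap and hub dropped about 1.5 px (~6 mm) relative to the held sleeve: cap at crop y 72→88, hub 92→104. There was also a moment blip at 2.9. So the screw has dropped, and I'll turn forward one full turn.

```bash
python3 - <<'E'
from h import *
turn(A0+3.2,A0+3.2-np.pi,img="f",step=.2)
import glob
strip(sorted(glob.glob("x")) or ["b+320","f+006"],"pics/s5.png",w=(280,140,325,200),s=8)
E
```

```text
29.93 da 3.0 F [-1.8  1.1 -0.8] M [0.14 0.45 0.01] r 0.045 z 0.083
30.28 da 2.81 F [-2.8  1.2 -0.4] M [0.33 0.5  0.03] r 0.045 z 0.083
30.63 da 2.61 F [-2.5  0.6 -0.1] M [0.29 0.43 0.07] r 0.045 z 0.083
30.98 da 2.41 F [-1.7  1.7  0. ] M [0.53 0.36 0.04] r 0.045 z 0.083
31.33 da 2.22 F [-1.2  2.6 -0.2] M [0.47 0.23 0.04] r 0.045 z 0.083
31.68 da 2.02 F [-1.2  2.7  0.2] M [0.57 0.13 0.01] r 0.045 z 0.0831
32.03 da 1.83 F [-0.8  2.2  0.9] M [0.46 0.08 0.03] r 0.045 z 0.083
32.38 da 1.63 F [ 0.2  2.9 -0.1] M [ 0.56 -0.08 -0.01] r 0.045 z 0.0831
32.73 da 1.43 F [0.5 2.4 0.5] M [ 0.5  -0.13 -0.03] r 0.0449 z 0.0831
33.08 da 1.24 F [0.7 1.7 0.1] M [ 0.56 -0.28 -0.05] r 0.0449 z 0.0831
33.43 da 1.04 F [ 1.7  2.  -0.2] M [ 0.49 -0.28  0.  ] r 0.0449 z 0.083
33.78 da 0.84 F [1.2 1.9 0.3] M [ 0.41 -0.57 -0.01] r 0.0449 z 0.0831
34.13 da 0.65 F [ 1.2  1.2 -0.5] M [ 0.28 -0.5  -0.01] r 0.0449 z 0.083
34.48 da 0.45 F [ 2.9  0.8 -0.8] M [ 0.19 -0.62 -0.01] r 0.0449 z 0.083
34.83 da 0.25 F [ 2.   0.7 -0.8] M [ 0.07 -0.63  0.04] r 0.0449 z 0.083
35.18 da 0.06 F [ 2.3 -0.7 -0.3] M [-0.07 -0.72 -0.04] r 0.045 z 0.0831
```

View pics/s5.png

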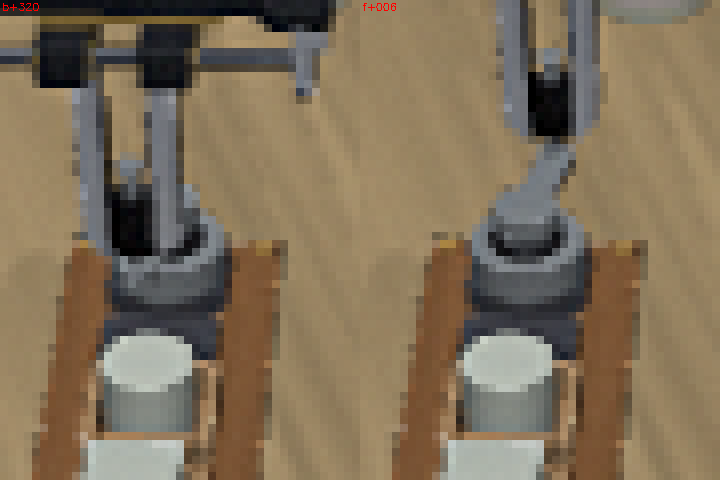

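```bash
python3 - <<'E'
from h import *
turn(A0+3.2-np.pi,A0+3.2-2*np.pi-.08,step=.2)
robot.pause(.2); s=st(); print(np.rad2deg(np.arctan2(*(s["ee_pos"][:2]-S)[::-1])))
shot("end"); shot("end2")
cv2.imwrite("pics/s6.png",np.hstack([crop("side","b+320",(280,140,325,200),8),crop("side","end",(280,140,325,200),8)]))
cv2.imwrite("pics/s7.png",crop("side","end",(150,90,470,320),2))
E
```

```text
35.52 da -0.13 F [ 3.  -0.6 -0.4] M [-0.17 -0.68 -0.06] r 0.045 z 0.083
35.82 da -0.32 F [ 2.1 -1.1 -0.8] M [-0.3  -0.62  0.02] r 0.045 z 0.083
36.11 da -0.51 F [ 1.6 -1.7 -0.2] M [-0.35 -0.49  0.01] r 0.045 z 0.083
36.4 da -0.7 F [ 1.2 -3.4 -1.1] M [-0.59 -0.41  0.  ] r 0.045 z 0.0829
36.69 da -0.89 F [ 1.  -1.3 -0.3] M [-0.45 -0.28 -0.05] r 0.045 z 0.0829
36.98 da -1.08 F [-0.2 -2.2 -1. ] M [-0.62 -0.19  0.01] r 0.045 z 0.0829
37.27 da -1.27 F [ 1.7 -2.  -0.9] M [-0.61 -0.16  0.01] r 0.045 z 0.083
37.57 da -1.46 F [-0.2 -2.2 -0.3] M [-0.72 -0.11  0.03] r 0.045 z 0.0829
37.86 da -1.65 F [ 0.4 -2.  -0.5] M [-0.62 -0.18 -0.01] r 0.045 z 0.0829
38.15 da -1.84 F [-0.9 -3.1 -0.9] M [-0.77  0.01  0.01] r 0.045 z 0.0829
38.44 da -2.03 F [-0.3 -2.6 -1.5] M [-0.78  0.08  0.01] r 0.045 z 0.0829
38.73 da -2.22 F [-0.7 -2.8 -0.5] M [-0.78  0.17  0.02] r 0.045 z 0.0829
39.02 da -2.41 F [-2.2 -3.  -0.3] M [-0.79  0.31 -0.05] r 0.045 z 0.0829
39.32 da -2.59 F [-2.  -2.7 -0.8] M [-0.7   0.48 -0.  ] r 0.045 z 0.0829
39.61 da -2.78 F [-3.  -2.2 -1.3] M [-0.62  0.58 -0.02] r 0.0449 z 0.0829
39.9 da -2.97 F [-2.8 -1.7 -0.6] M [-0.53  0.69  0.03] r 0.045 z 0.0829
40.19 da -3.16 F [-3.6 -1.  -0.2] M [-0.3   0.77 -0.02] r 0.045 z 0.083
t 40.39 ee [0.5537 0.1141 0.0829] F [-2.5 -1.   0.4] M [-0.31  0.67  0.02] op 0.0176
-124.95112006938504
```

View pics/s6.png

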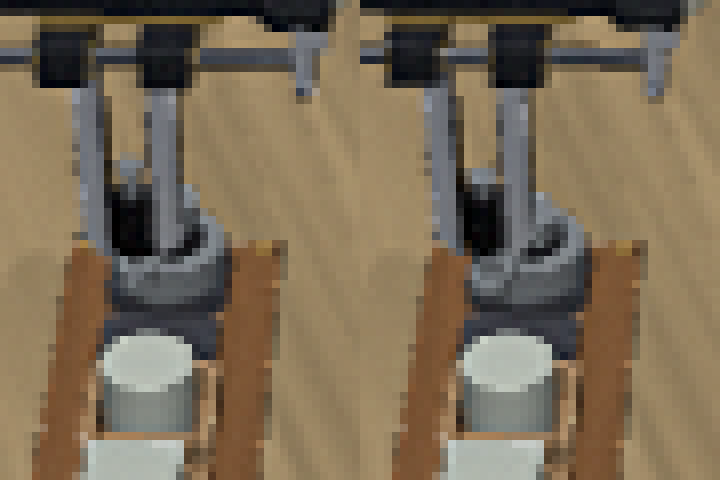

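View pics/s7.png

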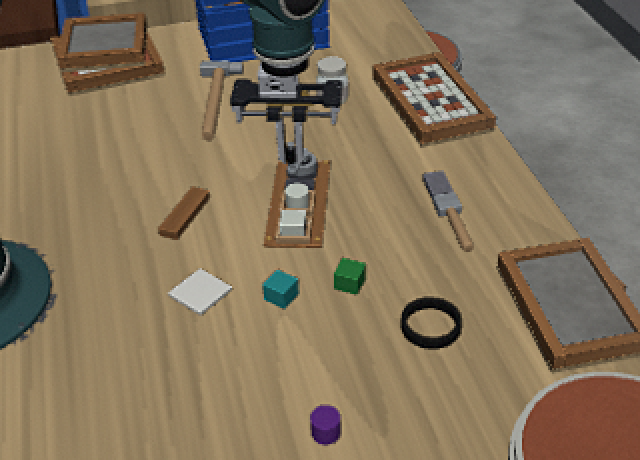

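```bash
python3 - <<'E'
from h import *
st(); robot.sign_off()
E
```

```text
t 40.59 ee [0.5538 0.1141 0.083 ] F [-3.5 -1.1 -0.1] M [-0.24  0.64  0.04] op 0.0177
the job is handed in; nothing more can be done
```

The jig is loaded, the clamp screw is started and turned forward one full turn, and I handed the job in at 40.6 s while still gripping the sleeve.

- **Blanks:** The round marble blank went into the pocket next to the screw, then the square one into the outer pocket. Each touched down with its underside about 6 mm above the table, on the pocket floor, before I let go. Later pictures show both still seated.
- **Screw:** I turned it back 3.2 rad. The drop came at about 2.9–3.05 rad, seen as the cap and hub sinking about 1.5 px (~6 mm) in the side view, with a moment blip at 2.9. I then turned it forward 2π + 0.08 rad.
- **Last checks:**
  - The cap sat about 1.3 px lower than after the drop.
  - The sleeve was held at 17.7 mm opening, with tool forces of 4 N or less.
  - The bystanders in the last side view looked untouched; I compared by eye only.
- **What disagreed:** The two cameras differed by about 5 mm; the robot's fingertips and the placed round blank showed the truth lay midway. The board outline put the pockets about 3 mm away from where their walls are, so I used the walls. The screw's height comes only from these pixel shifts, not from a direct reading.

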